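# Load two modules side by side and hold the row against the sprung stop

### The arm

A 7-joint arm with a two-finger parallel gripper is mounted at the origin on the work surface. World frame = base frame: x ahead of the robot, y to its left, z up, the work surface at z = 0. Lengths are in m, angles in rad, forces in N, time in s.
With the tool pointing down it reaches from about 0.4 to 0.85 m from the base axis. Payload 6.9 kg.
Tool frame: the origin (TCP) lies between the finger pads; the fingertips stand 8 mm ahead of it and the grasp point (between the pads) lies 11 mm behind it (bot.tip_extent is the z of the fingertips in the tool frame, in m); z points along the fingers, x is the direction in which the jaws open and shut, and the axes are right-handed (so a half turn about z gives the same grasp; the last joint's range is limited). The gripper opens to 85 mm and grips with 20 to 120 N. Pads are 22 mm wide; open, the fingers measure 114 mm over their backs; the gripper's body (76 mm by 85 mm) begins 54 mm behind the grasp point. The pads swing forward as they close: fully open they stand 13 mm farther back than shut.
Start: joints at [-1.012, 0.507, -0.238, 1.5, 0.126, 1.149, -0.155], TCP at [0.273, 0.562, 0.239] pointing down, gripper open.
Joint ranges: [-3.08, 3.08], [-0.24, 2.05], [-1.43, 1.35], [0, 2.5], [-1.52, 4.66], [0.17, 1.96], [-2.89, 2.89]. Speed limits (rad/s): [2.39, 2.39, 3.14, 3.14, 3.14, 3.14, 3.14].

### API

Orientations are given as a unit quaternion [w, x, y, z].
In Python, from bench import state, eyes, bot gives the robot as it stands.
- The arm moves only by the tool step_arm, never from a script. Its argument "deltas" is a list of rows, each a list of 3 entries, a list of its own where there are three numbers: the turn, a rotation vector about the tool's x, y, z in degrees, then the shift along the tool's x, y, z in mm, then the opening, from -1 (shut) to 1 (fully open), so that 0 is half open. In form: [[[ax, ay, az], [dx, dy, dz], grip], ...]. A call has 1 to 8 rows; each row is the pose to reach, as a shift and turn from the pose commanded when the call began, along the tool's axes at that moment; what a row does not reach only later rows make up. A row lasts 1/8 s, in which the tool goes at most 62.5 mm and 10.7 degrees, less where a joint would pass 70% of its speed; a pose out of reach is approached as far as the arm can. A call with a gripper value outside its range is refused whole. The fingers move at their own pace and stop on an object; "force" is the grip in N (left out, the last holds). Time passes only in rows, so rows that repeat a pose let the fingers close. It gives the time, the measured TCP pose, the force and the opening at its end, in the units of the state.
- state(): the state, without advancing time (a new reading comes with each control period).
- eyes.snapshot(name): name is "side" or "top" or "wrist"; returns a dict with "color" (480x640x3 uint8, red, green, blue), "camera_matrix" (3x3 intrinsics, pixels), "k1" (the pictures are not rectified: a ray, as slopes to the right and down, at radius r is drawn at 1 + k1 r^2 times it, then the intrinsics apply), "xyz" and "rotation" of the camera in the world; the wrist camera has in their place "tool_from_camera" (4x4, takes a point from camera to tool coordinates, whose origin is the TCP and whose axes are the tool frame's). Camera axes: x right, y up, looking along -z (the intrinsics and any distortion apply to the point x, -y, -z); pixel columns grow to the right and rows downward; lengths in m; the calibration is good to about 2 mm. A picture is of the moment at which its call begins: read the wrist's pose just before it. There is no depth.
- bot.hand_in(): hands the job in, once; it reports no verdict.
The state is a dict: "t": time; "joint_positions": joint angles; "qd": joint speeds; "tau": joint torques, N m; "eef_pos": TCP position; "orientation": TCP orientation; "ft_force": force on the tool from outside, world axes, zero at the start; "moment": the same for the moment, N m; "width": finger opening in m.
Only numpy, scipy, OpenCV 4.12 (cv2) and the standard library are available. Lean on these libraries where they do the work, as an engineer would, in place of code of your own. Each camera call takes 0.05 s, during which the arm holds its last target.

### The job

First stand the slim module upright on the loading shelf between the two guides, in front of the sprung plunger with a flat face towards it, and let go of it; then stand the broad module upright on the shelf right behind it, side by side in one row. Keep hold of the broad module and push the row with it, firmly but without ramming, until the plunger is pressed right in and the slim module sits against the hard stop, and finish while still holding the row pressed there: do not let go. Leave everything else on the bench where it is.

Things in the scene. Friction and masses are not known exactly. Their poses are not given: they have to be found in the camera images.
- slim_mid (a point): centre, half-way up, of the slim module: grey plastic housing standing on the bench, 66 mm tall, 36 mm long (its y). Seen along y an upside-down T: foot 60 mm wide (x) and 10 mm high, above it a body 44 mm wide (x) up to the top. Its y faces are flat all the way up. z up; the same turned half round. 0.10 to 0.20 kg. Grip it across the 44 mm body (along x), above the foot.
- broad_mid (a point): centre, half-way up, of the broad module: the same grey housing and upside-down T section (foot 60 mm wide in x, 10 mm high; body 44 mm wide in x), but 72 mm tall and 60 mm long (its y), with flat y faces. z up; the same turned half round. 0.17 to 0.34 kg. Grip it across the 44 mm body (along x), above the foot.
- stop_face (a point): point of the fixed plywood loading shelf: on its top (30 mm above the bench), mid-way between the guides, in the plane of the hard stop's face. y: level along the row, from the stop to the open end; x: across; z: up. Shelf 110 mm wide, reaching to y = 215 mm. Aluminium guides, 8 mm high and 8 mm thick, run along it, inner faces at x = -34 and 34 mm: a 60 mm foot has 4 mm of play each side.
- stop: the hard stop, a steel block fixed at one end of the shelf, 68 mm wide and 48 mm high over the shelf, 24 mm thick, its flat face towards +y; two posts and a bridge around the plunger, with the round spring housing behind it. Origin and axes as stop_face.
- plunger_tip (a point): centre of the flat end of the sprung brass plunger, a 16 mm round pin that sticks out of the middle of the stop, 24 mm above the shelf. At rest it stands 14 mm proud of the stop's face (y = +14 mm from stop_face); it moves along y.
- plunger (a joint): how far the plunger is pushed in, m: 0 at rest, 0.014 when its end is level with the stop's face, where the slim module's flat face meets the stop. The spring pushes back with about 3 N at first, 9 N at 0.014, and returns it when released; sliding the two modules adds up to about 5 N of friction.
- bulb: bystander: clear glass light bulb, 60 mm wide and 110 mm tall, standing on its round foot; origin under its foot
- screwdriver: bystander: black-handled screwdriver lying on the bench; origin at its underside, handle to its -x
- tape: bystander: black ring-shaped roll of tape lying flat, 64 mm across, 19 mm high
- jar: bystander: clear screw-top jar with a white cap, 60 mm across, 75 mm tall
- strip: bystander: white terminal strip, 22 x 110 x 20 mm, lying flat, long side along its y
- offcut: bystander: aluminium rail offcut, 35 x 120 x 9 mm, lying flat, long side along its y
- slim: the slim module as a whole; origin under the centre of its foot, axes as slim_mid
- broad: the broad module as a whole; origin under the centre of its foot, axes as broad_mid
Things that resemble listed ones, but are neither listed nor needed, are in the scene too. Leave any green or red look-alike of the broad alone.

How it is judged:
By the outcome, as a careful person would: the job done as asked, in the order asked, and still so for the second after the job is handed in, while the arm keeps its last pose, push and grip.
It also fails if it takes over 58 s, if anything falls off the work surface, if the arm or the gripper's body presses on something with over 40 N, if the wrist force passes 120 N, or if a joint passes its speed limit or range.

## Working session

There is one attempt and no reset: what is moved stays moved. The work goes in short steps, Python scripts to look and compute and a tool call to move; the robot and the scene stay as the last step left them, time stands still between calls to the robot, and variables do not carry over. Pictures are saved under pics/ and viewed, and the job is handed in when it is done.

Besides the shell and the picture viewer there is one more tool, called after "Call:" by a JSON object that holds its "name" and its "arguments", one argument or row to a line. step_arm: Moves the arm, as the interface text tells. Its arguments: {"type":"object","properties":{"deltas":{"type":"array"},"force":{"type":"number"}},"required":["deltas"]}

```bash
mkdir -p pics; ls
python3 - <<'E'
from bench import state, eyes, bot
import cv2
s=state();print({k:s[k] for k in('t','eef_pos','orientation','ft_force','width')},bot.tip_extent)
for n in('side','top','wrist'):
    d=eyes.snapshot(n);cv2.imwrite(f'pics/{n}0.png',d['color'][:,:,::-1])
    print(n,{k:v for k,v in d.items() if k!='color'})
E
```

```text
pics
{'t': 0.0, 'eef_pos': array([0.27327739, 0.56153903, 0.23844269]), 'orientation': array([ 4.89803209e-04,  8.47779189e-01,  5.30348618e-01, -7.41017652e-04]), 'ft_force': array([-0.15981451,  0.34753769, -1.26734096]), 'width': 0.08509318473078585} 0.008
side {'camera_matrix': array([[536.60073521,   0.        , 312.85048517],
       [  0.        , 536.60073521, 234.62882699],
       [  0.        ,   0.        ,   1.        ]]), 'k1': -0.12094729351243592, 'xyz': array([ 0.20803098, -0.72269656,  0.84148611]), 'rotation': array([ 0.88245666,  0.38933497, -0.09929892, -0.24459813])}
top {'camera_matrix': array([[478.57007281,   0.        , 317.91755852],
       [  0.        , 478.57007281, 242.84088402],
       [  0.        ,   0.        ,   1.        ]]), 'k1': 0.03627273755994189, 'xyz': array([0.51304361, 0.01234116, 1.18270103]), 'rotation': array([-0.69995746, -0.02025865,  0.02932894,  0.71329444])}
wrist {'camera_matrix': array([[380.40937333,   0.        , 318.26232549],
       [  0.        , 380.40937333, 237.38202099],
       [  0.        ,   0.        ,   1.        ]]), 'k1': -0.013339581455882843, 'tool_from_camera': array([[ 9.99999851e-01,  4.86737217e-04, -2.47958085e-04,
         1.27978086e-03],
       [ 4.00612638e-04, -9.62055943e-01, -2.72851978e-01,
        -6.96218236e-02],
       [-3.71356762e-04,  2.72851838e-01, -9.62055995e-01,
        -1.34685725e-01],
       [ 0.00000000e+00,  0.00000000e+00,  0.00000000e+00,
         1.00000000e+00]])}
```

View pics/side0.png

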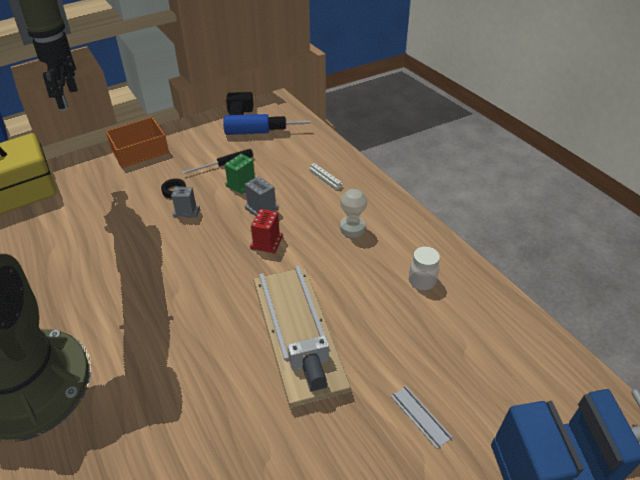

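View pics/top0.png

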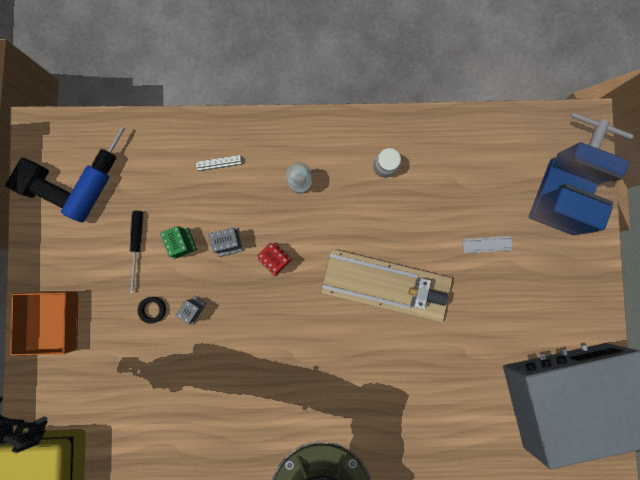

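View pics/wrist0.png

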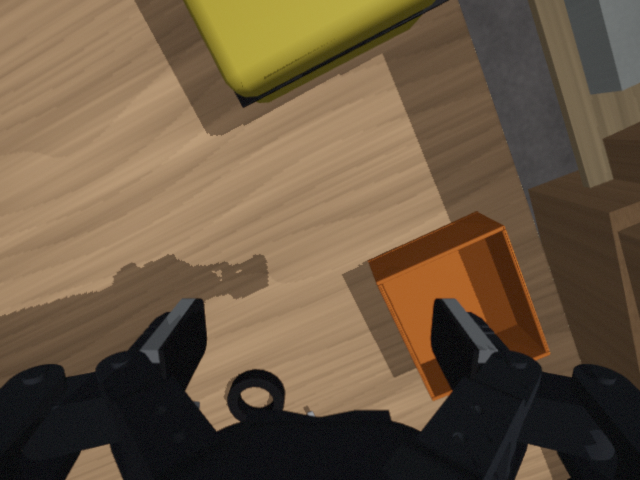

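The side and top pictures show two grey modules. The small one is at top (192,311) / side (184,203), and the larger one is at top (226,241) / side (261,196). The green module at (178,242) and the red one at (274,259) are look-alikes. The shelf runs from (330,270) to (450,300) with the stop at its right end. Next I'll enlarge.

```bash
cat > h.py <<'E'
import numpy as np,cv2
from scipy.spatial.transform import Rotation as R
def q(w):return R.from_quat([w[1],w[2],w[3],w[0]])
def cam(d,s=None):
    if 'xyz' in d: return q(d['rotation']).as_matrix(),np.array(d['xyz'])
    T=np.array(d['tool_from_camera']);Rt=q(s['orientation']).as_matrix()
    return Rt@T[:3,:3],Rt@T[:3,3]+np.array(s['eef_pos'])
def dist(d):return np.array([d['k1'],0,0,0,0.])
def ray(d,uv,z,s=None):
    Rm,p=cam(d,s)
    n=cv2.undistortPoints(np.array(uv,float).reshape(-1,1,2),d['camera_matrix'],dist(d)).reshape(-1,2)
    v=np.c_[n[:,0],-n[:,1],-np.ones(len(n))]@Rm.T
    z=np.broadcast_to(z,len(n))
    return p+v*((z-p[2])/v[:,2])[:,None]
def proj(d,P,s=None):
    Rm,p=cam(d,s);c=(np.atleast_2d(P)-p)@Rm
    c=c*[1,-1,-1]
    r,_=cv2.projectPoints(c,np.zeros(3),np.zeros(3),d['camera_matrix'],dist(d));return r.reshape(-1,2)
def crop(img,x,y,w,h,k,fn):
    c=img[y:y+h,x:x+w,::-1];cv2.imwrite(fn,cv2.resize(c,None,fx=k,fy=k,interpolation=cv2.INTER_CUBIC))
E
python3 - <<'E'
from bench import eyes
from h import *
d=eyes.snapshot('top')['color'];e=eyes.snapshot('side')['color']
crop(d,140,210,160,120,5,'pics/t1.png');crop(d,310,235,150,100,5,'pics/t2.png');crop(e,150,140,150,120,5,'pics/s1.png');crop(e,245,255,120,160,4,'pics/s2.png')
E
```

```text
(no output)
```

View pics/t1.png

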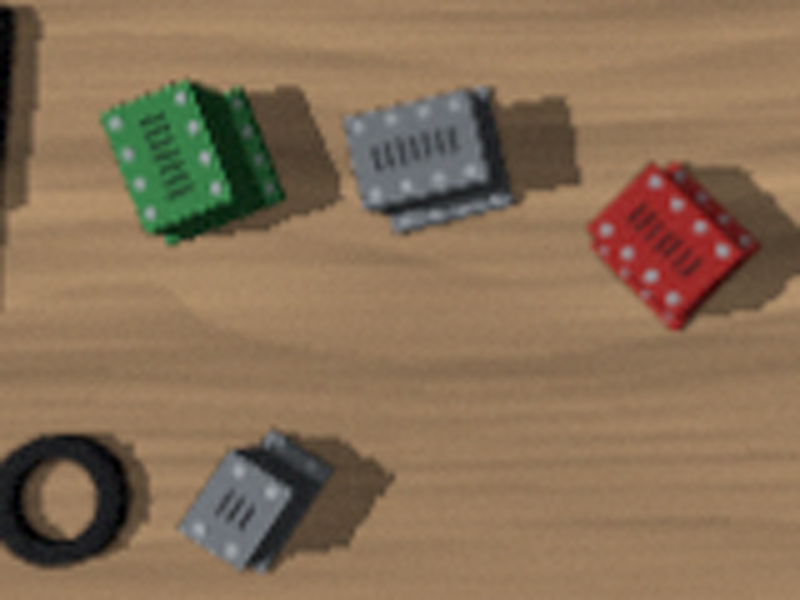

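View pics/t2.png

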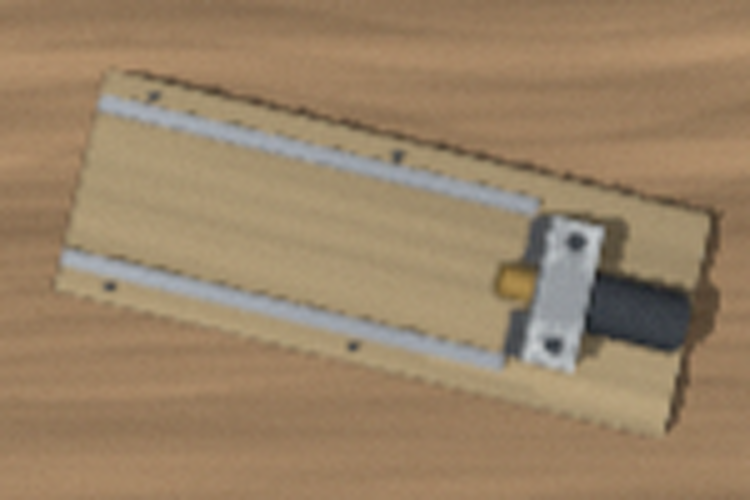

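View pics/s1.png

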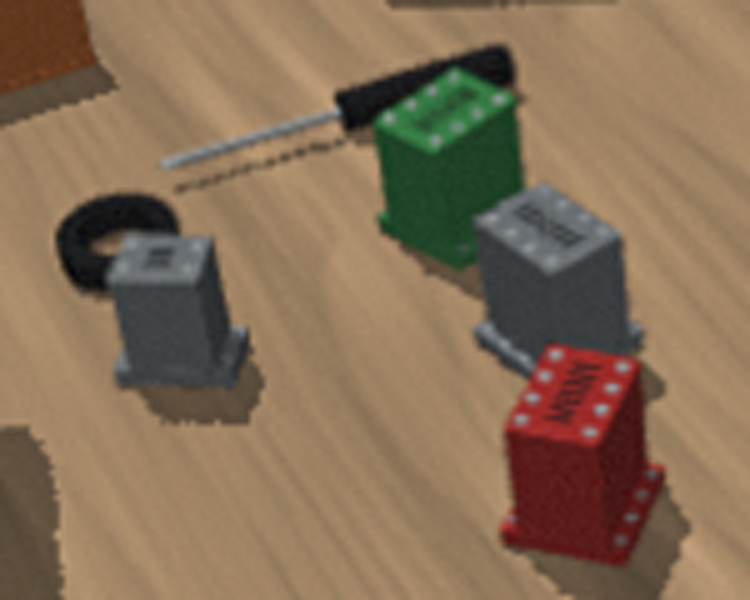

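View pics/s2.png

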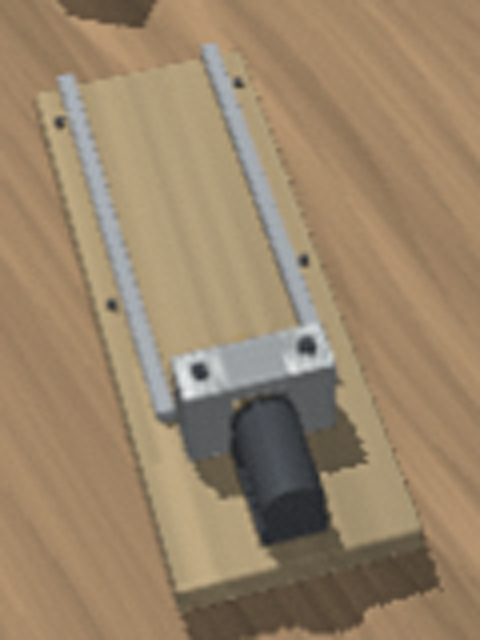

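The small grey module with 3 slots is the slim one. The larger grey module at top (226,241) is the broad one, since the others of its kind are green or red. Next I'll fit the poses from both cameras.

```bash
cat > fit0.py <<'E'
from bench import eyes
from h import *
from scipy.optimize import least_squares
T=eyes.snapshot('top');S=eyes.snapshot('side')
def un(p,x,y,k):return (np.array(p,float)+.5)/k-.5+[x,y]
def fit(name,obs,x0):
    # obs: (cam,uv,(local xyz))
    def W(p,l):
        c,s=np.cos(p[2]),np.sin(p[2]);return np.array([p[0]+c*l[0]-s*l[1],p[1]+s*l[0]+c*l[1],l[2]])
    f=lambda p:np.concatenate([proj(d,W(p,l))[0]-u for d,u,l in obs])
    r=least_squares(f,x0,x_scale=[.01,.01,.1]);print(name,r.x[:2].round(4),np.degrees(r.x[2]).round(2));print(r.fun.reshape(-1,2).round(1).tolist())
t1=lambda *p:un(p,140,210,5)
t2=lambda *p:un(p,310,235,5)
s1=lambda *p:un(p,150,140,5)
s2=lambda *p:un(p,245,255,4)
h=.066;a,b=.022,.018
print(ray(T,[t1(238,510)],.066),ray(T,[t1(420,150)],.072),ray(T,[t2(545,285)],.078))
# slim: x axis up-right in top image
fit('slim',[(T,t1(178,525),(-a,b,h)),(T,t1(247,572),(-a,-b,h)),(T,t1(295,490),(a,-b,h)),(T,t1(235,450),(a,b,h)),
 (T,t1(270,433),(.03,b,.01)),(T,t1(332,468),(.03,-b,.01)),
 (S,s1(108,278),(-a,-b,h)),(S,s1(133,234),(-a,b,h)),(S,s1(213,238),(a,b,h)),(S,s1(200,284),(a,-b,h)),
 (S,s1(118,385),(-.03,-b,0)),(S,s1(235,387),(.03,-b,0))],ray(T,[t1(238,510)],.066)[0][:2].tolist()+[-.6])
h=.072;b=.03
fit('broad',[(T,t1(345,118),(a,b,h)),(T,t1(368,212),(-a,b,h)),(T,t1(497,180),(-a,-b,h)),(T,t1(478,90),(a,-b,h)),
 (T,t1(397,230),(-.03,b,.01)),(T,t1(517,200),(-.03,-b,.01)),
 (S,s1(475,220),(-a,b,h)),(S,s1(545,185),(a,b,h)),(S,s1(622,235),(a,-b,h)),(S,s1(550,273),(-a,-b,h))],ray(T,[t1(420,150)],.072)[0][:2].tolist()+[.2])
fit('stop',[(T,t2(550,213),(.034,0,.078)),(T,t2(606,225),(.034,-.024,.078)),(T,t2(576,373),(-.034,-.024,.078)),(T,t2(522,358),(-.034,0,.078)),
 (T,t2(110,70),(.055,.215,.03)),(T,t2(55,291),(-.055,.215,.03)),
 (S,s2(172,358),(-.034,0,.078)),(S,s2(318,321),(.034,0,.078)),(S,s2(334,364),(.034,-.024,.078)),(S,s2(184,402),(-.034,-.024,.078)),
 (S,s2(38,94),(-.055,.215,.03)),(S,s2(241,54),(.055,.215,.03))],ray(T,[t2(545,285)],.078)[0][:2].tolist()+[-.2])
E
python3 fit0.py
```

```text
[[0.43836776 0.30100245 0.066     ]] [[0.60251243 0.21589252 0.072     ]] [[ 0.47389641 -0.23187487  0.078     ]]
slim [0.4391 0.3015] -34.59
[[-0.2, 0.4], [-1.0, -0.3], [0.4, -0.0], [-0.6, -0.7], [0.4, -1.2], [0.3, 0.1], [-0.1, 0.7], [-1.2, 0.2], [0.6, -0.1], [-0.4, 0.0], [-0.2, 0.5], [0.3, 0.8]]
broad [0.603  0.2159] 12.31
[[0.2, -0.0], [-0.2, -0.4], [-0.6, 0.0], [-1.0, -0.4], [-0.1, 0.5], [-0.0, 0.8], [-0.2, 0.5], [0.2, -0.2], [0.7, 0.7], [0.5, 1.2]]
stop [ 0.473  -0.2289] -14.7
[[0.9, 0.4], [-0.1, 0.5], [-0.5, -0.2], [0.0, 0.3], [-0.5, -0.6], [-0.2, -0.3], [-0.5, 0.1], [0.7, 0.3], [0.7, 0.3], [-0.0, 0.2], [-0.8, -0.1], [-0.1, -1.1]]
```

```bash
cat >> h.py <<'E'
def tgt(jaw):  # tool down, tool x at world angle jaw (deg)
    j=np.radians(jaw);x=np.array([np.cos(j),np.sin(j),0]);z=np.array([0,0,-1.]);return np.c_[x,np.cross(z,x),z]
def go(s,P,jaw):
    Rt=q(s['orientation']).as_matrix()
    print('turn',np.degrees(R.from_matrix(Rt.T@tgt(jaw)).as_rotvec()).round(2),'shift',(1000*Rt.T@(np.array(P)-s['eef_pos'])).round(1))
E
python3 -c "
from h import *;from bench import state
go(state(),[.439,.3015,.17],-34.6)"
```

```text
turn [2.000e-02 2.000e-02 9.866e+01] shift [-161.7  262.8   69.1]
```

Call:
{"name": "step_arm", "arguments": {
  "deltas": [
    [[0,0,8],[-10,20,4],1],
    [[0,0,18],[-35,55,15],1],
    [[0,0,28],[-65,100,28],1],
    [[0,0,38],[-95,145,40],1],
    [[0,0,48],[-120,190,50],1],
    [[0,0,58],[-140,225,58],1],
    [[0,0,68],[-153,250,63],1],
    [[0,0,78],[-160,260,66],1]
  ]
}}

```text
t: 1.35
eef_pos: [0.4385, 0.3024, 0.1732]
orientation: [0.0, 0.992, -0.126, 0.0]
ft_force: [0.4, 0.8, -0.2]
width: 0.0855
```

Call:
{"name": "step_arm", "arguments": {
  "deltas": [
    [[0,0,10],[0,0,0],1],
    [[0,0,20],[0,0,0],1],
    [[0,0,20.7],[0,0,0],1],
    [[0,0,20.7],[0,0,0],1]
  ]
}}

```text
t: 1.85
eef_pos: [0.4371, 0.3045, 0.1733]
orientation: [0.0, 0.955, -0.296, 0.0]
ft_force: [0.5, -0.3, -0.0]
width: 0.0852
```

```bash
cat > snap.py <<'E'
import sys
from bench import state, eyes
from h import *
import pickle
s=state();n=sys.argv[1];d=eyes.snapshot(sys.argv[2] if len(sys.argv)>2 else 'wrist')
pickle.dump((s,d),open(f'{n}.pkl','wb'));cv2.imwrite(f'pics/{n}.png',d['color'][:,:,::-1])
print(s['t'],s['eef_pos'],s['orientation'],s['width'],s['ft_force'])
E
python3 snap.py w1
```

```text
1.85 [0.4371467  0.30452276 0.17329597] [ 1.25985048e-05  9.55205611e-01 -2.95942967e-01  2.08487056e-05] 0.0851770466699686 [ 0.52559594 -0.25371415 -0.03566869]
```

View pics/w1.png

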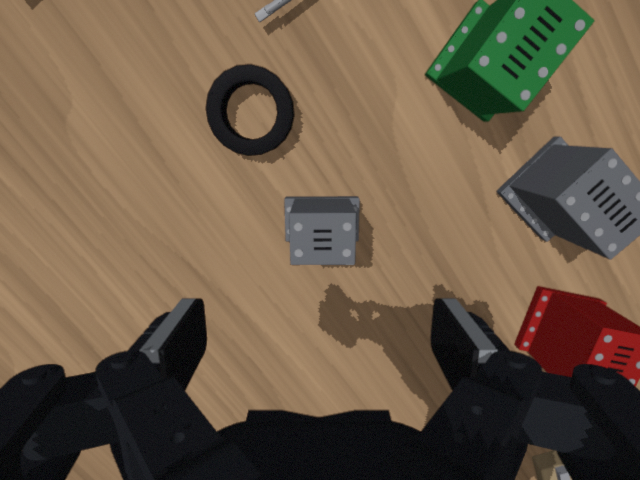

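The slim module is right under the jaws and aligned with them. Its top face corners are at about (290,212), (356,212), (355,265) and (291,265).

Run:
```python
from h import *;import pickle
s,d=pickle.load(open('w1.pkl','rb'))
crop(d['color'],270,180,110,100,6,'pics/w1c.png')
c=ray(d,[(290,212),(356,212),(355,265),(291,265)],.066,s);print(c.round(4),c.mean(0))
v=c[1]-c[0];w=c[2]-c[3];print(np.degrees(np.arctan2(v[1],v[0])),np.degrees(np.arctan2(w[1],w[0])),np.linalg.norm(v),np.linalg.norm(c[3]-c[0]))
```

```text
[[0.4322 0.3309 0.066 ]
 [0.4675 0.3067 0.066 ]
 [0.4471 0.2764 0.066 ]
 [0.4115 0.3008 0.066 ]] [0.43959094 0.30370675 0.066     ]
-34.44483873731278 -34.444041636792605 0.04283559264490617 0.03650879681011425
```

View pics/w1c.png

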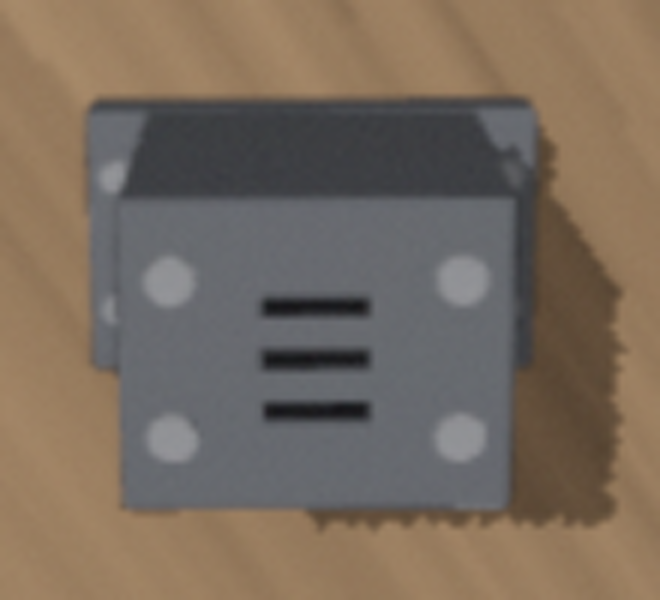

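```bash
python3 -c "
from h import *;from bench import state
go(state(),[.4394,.303,.031],-34.5)"
```

```text
turn [-0.    0.    0.04] shift [  2.7  -0.  142.3]
```

Call:
{"name": "step_arm", "arguments": {
  "deltas": [
    [[0,0,0],[2.7,0,20],1],
    [[0,0,0],[2.7,0,55],1],
    [[0,0,0],[2.7,0,90],1],
    [[0,0,0],[2.7,0,120],1],
    [[0,0,0],[2.7,0,136],1],
    [[0,0,0],[2.7,0,142.3],1],
    [[0,0,0],[2.7,0,142.3],1]
  ]
}}

```text
t: 2.78
eef_pos: [0.4398, 0.303, 0.0313]
orientation: [-0.0, 0.955, -0.298, 0.0]
ft_force: [-0.3, 0.2, -0.2]
width: 0.0854
```

Call:
{"name": "step_arm", "arguments": {
  "deltas": [
    [[0,0,0],[0,0,0],0],
    [[0,0,0],[0,0,0],-0.3],
    [[0,0,0],[0,0,0],-1],
    [[0,0,0],[0,0,0],-1],
    [[0,0,0],[0,0,0],-1]
  ],
  "force": 40
}}

```text
t: 3.4
eef_pos: [0.4399, 0.3031, 0.0317]
orientation: [-0.001, 0.955, -0.298, 0.0]
ft_force: [-0.3, -0.3, 6.9]
width: 0.0436
```

```bash
python3 snap.py w2
```

```text
3.4 [0.43986192 0.30313769 0.03172138] [-5.57531611e-04  9.54658859e-01 -2.97701233e-01  3.57854651e-04] 0.0436435872491147 [-0.34188635 -0.3490008   6.92393115]
```

View pics/w2.png

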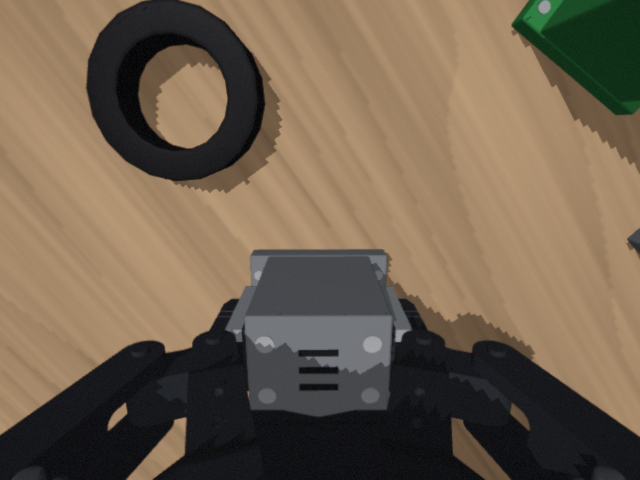

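The slim module is held between the pads with a width of 43.6 mm. Its top face corners are (245,316), (391,316), (387,409) and (252,409). Next I'll check its offset in the tool.

Run:
```python
from h import *;import pickle
s,d=pickle.load(open('w2.pkl','rb'))
c=ray(d,[(245,316),(391,316),(388,409),(251,409)],.066,s)
print(((c-s['eef_pos'])@q(s['orientation']).as_matrix()*1000).round(1))
go(s,[.439,.302,.19],-34.5)
yaw=-14.7;a=np.radians(yaw);o=np.array([.473,-.2289])
ex=np.array([np.cos(a),np.sin(a)]);ey=np.array([-ex[1],ex[0]])
for y in(.05,.13):print(y,o+y*ey)
```

```text
[[-22.  -18.2 -34.3]
 [ 20.6 -18.1 -34.2]
 [ 21.4  14.3 -34.3]
 [-21.8  14.3 -34.3]]
turn [-0.07 -0.02 -0.14] shift [  -0.     1.2 -158.3]
0.05 [ 0.4856879  -0.18053661]
0.13 [ 0.50598853 -0.10315519]
```

Call:
{"name": "step_arm", "arguments": {
  "deltas": [
    [[0,0,0],[0,0,-10],-1],
    [[0,0,0],[0,0,-40],-1],
    [[0,0,0],[0,0,-80],-1],
    [[0,0,0],[0,0,-120],-1],
    [[0,0,0],[0,0,-150],-1],
    [[0,0,0],[0,0,-158],-1],
    [[0,0,0],[0,0,-158],-1]
  ]
}}

```text
t: 4.32
eef_pos: [0.4392, 0.3028, 0.1889]
orientation: [-0.0, 0.955, -0.298, -0.0]
ft_force: [0.1, -0.5, -1.8]
width: 0.0438
```

```bash
python3 -c "
from h import *;from bench import state
go(state(),[.498,-.13,.19],-14.7);print(state()['width'],state()['ft_force'])"
```

```text
turn [ -0.     0.   -19.93] shift [294.3 322.7  -1.2]
0.043772502888266 [ 0.0795607  -0.47277409 -1.84988803]
```

Call:
{"name": "step_arm", "arguments": {
  "deltas": [
    [[0,0,-1],[10,11,0],-1],
    [[0,0,-3],[35,39,0],-1],
    [[0,0,-6],[72,80,0],-1],
    [[0,0,-9],[112,124,0],-1],
    [[0,0,-12],[152,168,0],-1],
    [[0,0,-15],[192,211,0],-1],
    [[0,0,-18],[230,253,0],-1],
    [[0,0,-19.9],[262,288,0],-1]
  ]
}}

```text
t: 5.32
eef_pos: [0.4904, -0.0853, 0.1875]
orientation: [0.0, 0.992, -0.128, -0.001]
ft_force: [-0.3, 0.1, -1.8]
width: 0.0437
```

Call:
{"name": "step_arm", "arguments": {
  "deltas": [
    [[0,0,0],[20,22,-1],-1],
    [[0,0,0],[30,33,-1],-1],
    [[0,0,0],[34,37,-1],-1],
    [[0,0,0],[34,37,-1],-1],
    [[0,0,0],[34,37,-1],-1]
  ]
}}

```text
t: 5.95
eef_pos: [0.5145, -0.1261, 0.1898]
orientation: [-0.0, 0.992, -0.127, -0.0]
ft_force: [-0.8, 0.6, -1.2]
width: 0.0435
```

```bash
python3 snap.py w3
```

```text
5.95 [ 0.51450083 -0.12608898  0.18983212] [-2.88224018e-04  9.91846268e-01 -1.27439382e-01 -3.17422667e-04] 0.04352807127857699 [-0.84827812  0.55370744 -1.22786374]
```

View pics/w3.png

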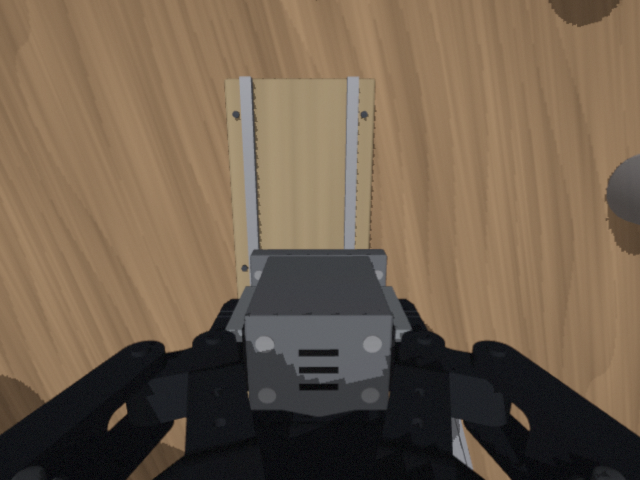

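The wrist image shows the guides and open end of the shelf. Shelf corners are at about (227,79) and (374,79), and the guides' inner top edges run from (251,77) to (258,248) and from (348,77) to (346,248). Zooming in.

Run:
```python
from h import *;import pickle
s,d=pickle.load(open('w3.pkl','rb'))
crop(d['color'],215,60,170,110,4,'pics/w3a.png');crop(d['color'],215,170,170,110,4,'pics/w3b.png')
```

```text
(no output)
```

View pics/w3a.png

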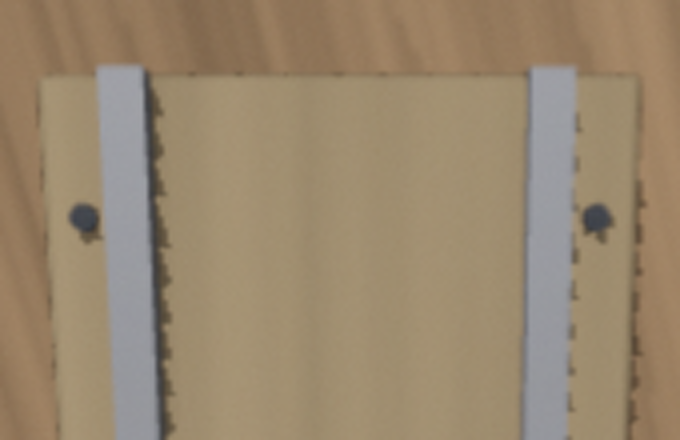

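View pics/w3b.png

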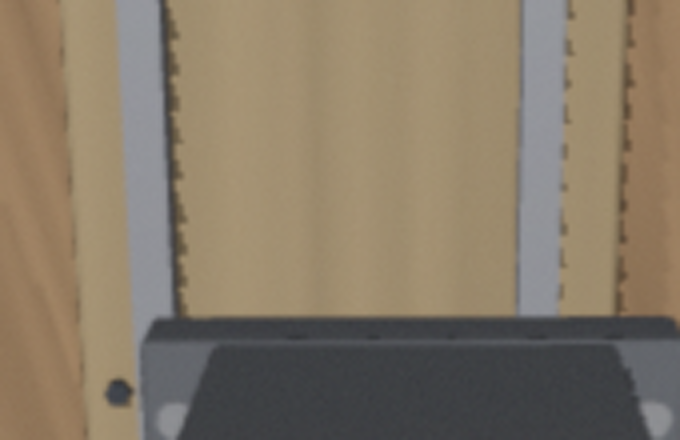

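Run:
```python
from h import *;import pickle
s,d=pickle.load(open('w3.pkl','rb'))
u=lambda x,y,y0:((x+.5)/4-.5+215,(y+.5)/4-.5+y0)
L=ray(d,[u(142,68,60),u(175,315,170)],.038,s);Rr=ray(d,[u(531,68,60),u(519,315,170)],.038,s)
E=ray(d,[u(40,75,60),u(638,75,60)],.03,s)
for P in(L,Rr):
    v=P[0]-P[1];print(np.degrees(np.arctan2(-v[0],v[1])),P.round(4).tolist())
v=E[1]-E[0];print('end',np.degrees(np.arctan2(v[1],v[0])),np.linalg.norm(v),E.mean(0))
yaw=-14.7;a=np.radians(yaw);o=np.array([.473,-.2289])
ex=np.array([np.cos(a),np.sin(a)]);ey=np.array([-ex[1],ex[0]])
for P in (L,Rr,E):print([(((p[:2]-o)@ex*1e3).round(1),((p[:2]-o)@ey*1e3).round(1)) for p in P])
```

```text
-14.44931878032201 [[0.495, -0.0108, 0.038], [0.4635, -0.133, 0.038]]
-14.57022830259765 [[0.5609, -0.0281, 0.038], [0.5292, -0.1502, 0.038]]
end -14.703346591629664 0.10787358999427327 [ 0.52792267 -0.01962928  0.03      ]
[(np.float64(-34.1), np.float64(216.5)), (np.float64(-33.5), np.float64(90.3))]
[(np.float64(34.1), np.float64(216.5)), (np.float64(34.4), np.float64(90.4))]
[(np.float64(-53.9), np.float64(216.4)), (np.float64(54.0), np.float64(216.4))]
```

```bash
cat >> h.py <<'E'
def sh(x,y,z,yaw=-14.6,o=(.4733,-.2282)):
    a=np.radians(yaw);ex=np.array([np.cos(a),np.sin(a)]);ey=np.array([-ex[1],ex[0]])
    return [*(np.array(o)+x*ex+y*ey),z]
def shinv(p,yaw=-14.6,o=(.4733,-.2282)):
    a=np.radians(yaw);ex=np.array([np.cos(a),np.sin(a)]);ey=np.array([-ex[1],ex[0]]);p=np.array(p)
    return ((p[:2]-o)@ex*1e3).round(1),((p[:2]-o)@ey*1e3).round(1),(p[2]*1e3).round(1)
E
python3 -c "
from h import *;from bench import state
go(state(),sh(0,.048,.075),-14.6)"
```

```text
turn [-0.03  0.02 -0.04] shift [-14.1  61.2 114.9]
```

Call:
{"name": "step_arm", "arguments": {
  "deltas": [
    [[0,0,0],[-3,15,0],-1],
    [[0,0,0],[-9,42,0],-1],
    [[0,0,0],[-14,61.2,5],-1],
    [[0,0,0],[-14.1,61.2,30],-1],
    [[0,0,0],[-14.1,61.2,65],-1],
    [[0,0,0],[-14.1,61.2,95],-1],
    [[0,0,0],[-14.1,61.2,110],-1],
    [[0,0,0],[-14.1,61.2,114.9],-1]
  ]
}}

```text
t: 7.0
eef_pos: [0.4851, -0.1835, 0.0748]
orientation: [0.0, 0.992, -0.129, -0.0]
ft_force: [0.1, -0.4, -1.0]
width: 0.0437
```

```bash
python3 snap.py s3 side;python3 snap.py w4; python3 -c "
from h import *;from bench import state
import pickle
s,d=pickle.load(open('s3.pkl','rb'));crop(d['color'],245,230,130,140,5,'pics/s3c.png')
go(state(),sh(0,.048,.0625),-14.6);print(shinv(state()['eef_pos']))"
```

```text
7.0 [ 0.48514777 -0.18347881  0.07476851] [ 5.58777306e-05  9.91704986e-01 -1.28534345e-01 -3.73058905e-04] 0.043727021690379037 [ 0.14879215 -0.40681749 -0.99011005]
7.05 [ 0.48536842 -0.1834137   0.07478078] [ 8.57262962e-05  9.91717233e-01 -1.28440200e-01 -1.92813066e-04] 0.04355829575102652 [-0.21854716 -0.03476262 -1.31576995]
turn [ 0.01 -0.02 -0.15] shift [-0.7 -1.5 12.9]
(np.float64(0.7), np.float64(46.5), np.float64(75.4))
```

View pics/s3c.png

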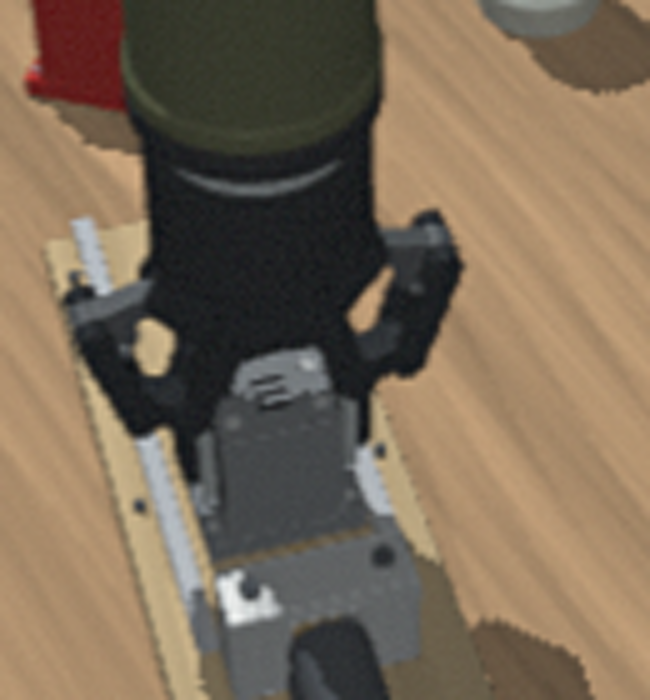

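View pics/w4.png

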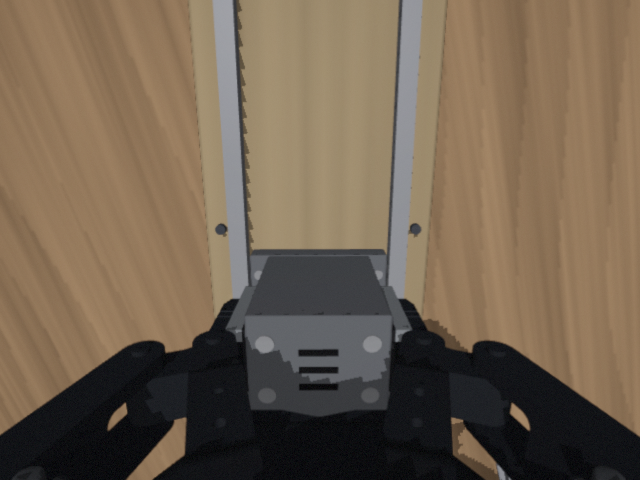

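The wrist view shows the foot at columns 250–386, between the guides' inner edges at about 247 and 390, so it is centred. Lowering it now.

Call:
{"name": "step_arm", "arguments": {
  "deltas": [
    [[0,0,0],[-0.5,-1,6],-1],
    [[0,0,0],[-0.5,-1,11],-1],
    [[0,0,0],[-0.5,-1,12.5],-1],
    [[0,0,0],[-0.5,-1,13.2],-1],
    [[0,0,0],[-0.5,-1,13.2],-1]
  ]
}}

```text
t: 7.72
eef_pos: [0.4853, -0.182, 0.062]
orientation: [0.0, 0.992, -0.128, 0.0]
ft_force: [0.0, -0.3, -1.4]
width: 0.0434
```

Call:
{"name": "step_arm", "arguments": {
  "deltas": [
    [[0,0,0],[0,0,0.5],-1],
    [[0,0,0],[0,0,1],-1],
    [[0,0,0],[0,0,1],-1]
  ]
}}

```text
t: 8.1
eef_pos: [0.4854, -0.1821, 0.0617]
orientation: [-0.0, 0.992, -0.128, 0.0]
ft_force: [-2.4, 0.9, 8.4]
width: 0.0438
```

It has touched down at 8.4 N. Easing off and releasing.

Call:
{"name": "step_arm", "arguments": {
  "deltas": [
    [[0,0,0],[0,0,-0.6],-1],
    [[0,0,0],[0,0,-0.6],0.3],
    [[0,0,0],[0,0,-0.6],1],
    [[0,0,0],[0,0,-0.6],1],
    [[0,0,0],[0,0,-0.6],1]
  ]
}}

```text
t: 8.72
eef_pos: [0.4853, -0.182, 0.0614]
orientation: [0.0, 0.992, -0.128, -0.0]
ft_force: [0.0, 0.4, 0.5]
width: 0.0855
```

Call:
{"name": "step_arm", "arguments": {
  "deltas": [
    [[0,0,0],[0,0,-10],1],
    [[0,0,0],[0,0,-40],1],
    [[0,0,0],[0,0,-80],1],
    [[0,0,0],[0,-10,-115],1],
    [[0,0,0],[0,-30,-128],1],
    [[0,0,0],[0,-50,-128],1],
    [[0,0,0],[0,-60,-128],1],
    [[0,0,0],[0,-60,-128],1]
  ]
}}

```text
t: 9.72
eef_pos: [0.5006, -0.1235, 0.1896]
orientation: [-0.0, 0.992, -0.128, -0.0]
ft_force: [-0.7, 0.1, -0.6]
width: 0.0854
```

```bash
python3 snap.py w5; python3 snap.py t5 top; python3 -c "
from h import *;import pickle
s,d=pickle.load(open('t5.pkl','rb'));crop(d['color'],310,215,150,110,5,'pics/t5c.png')
go(s,[.603,.2159,.19],12.3)"
```

```text
9.725 [ 0.50055229 -0.12347323  0.18957273] [-7.56719050e-06  9.91816454e-01 -1.27671895e-01 -9.51479621e-05] 0.08540327495072046 [-0.71445314  0.08318405 -0.62597229]
9.775 [ 0.50033448 -0.1243044   0.18947857] [ 2.25896460e-04  9.91743804e-01 -1.28234729e-01 -1.74471102e-04] 0.08547508898001605 [ 0.48289146  0.44051394 -0.69945484]
turn [ 2.000e-02  2.000e-02 -2.704e+01] shift [  12.8 -355.1   -0.7]
```

View pics/w5.png

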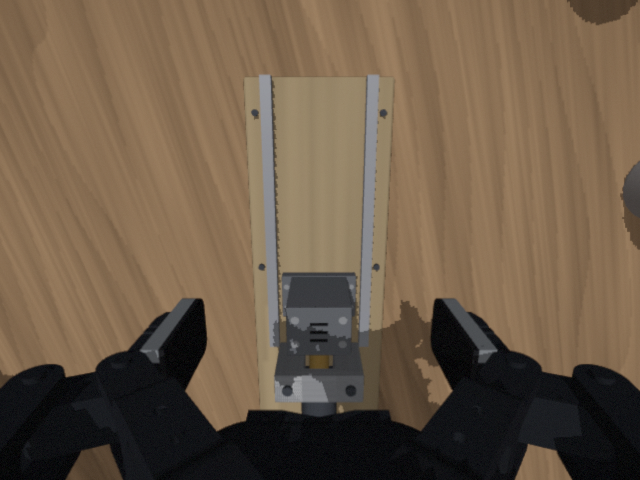

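View pics/t5c.png

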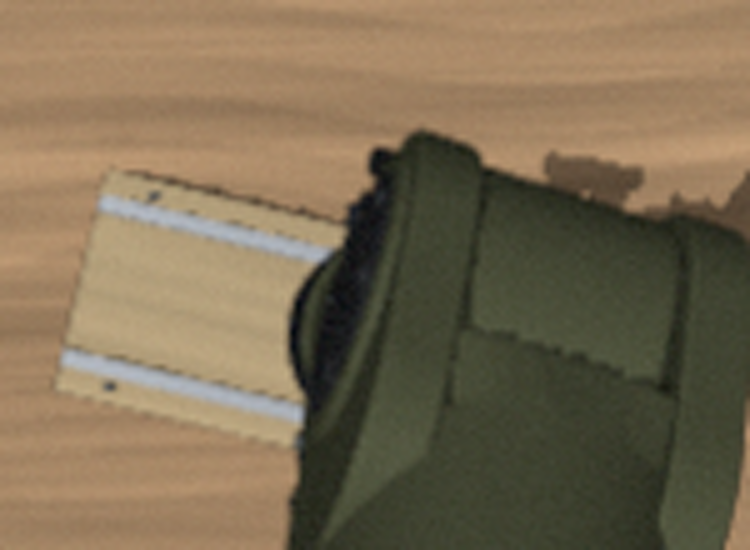

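The slim module stands aligned between the guides, with its top face centred at about (319,327) and the brass plunger at (319,362). The plunger is just beyond the slim module.

Run:
```python
from h import *;import pickle
s,d=pickle.load(open('w5.pkl','rb'))
crop(d['color'],240,260,160,150,5,'pics/w5c.png')
```

```text
(no output)
```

View pics/w5c.png

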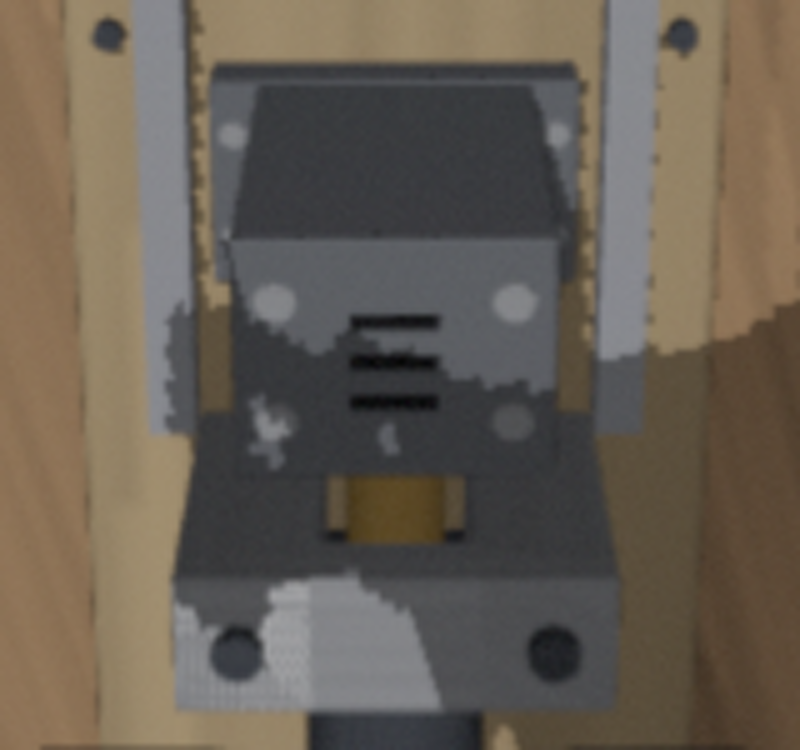

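Call:
{"name": "step_arm", "arguments": {
  "deltas": [
    [[0,0,-2],[1,-12,0],1],
    [[0,0,-5],[2,-45,0],1],
    [[0,0,-9],[4,-95,0],1],
    [[0,0,-13],[6,-150,0],1],
    [[0,0,-17],[8,-205,0],1],
    [[0,0,-21],[10,-260,0],1],
    [[0,0,-25],[12,-305,0],1],
    [[0,0,-27],[12.8,-335,0],1]
  ]
}}

```text
t: 10.82
eef_pos: [0.5983, 0.2, 0.189]
orientation: [-0.0, 0.994, 0.109, -0.0]
ft_force: [-0.7, -0.3, -0.3]
width: 0.0852
```

Call:
{"name": "step_arm", "arguments": {
  "deltas": [
    [[0,0,0],[9,-16,0],1],
    [[0,0,0],[9,-18,0],1],
    [[0,0,0],[9,-18,0],1]
  ]
}}

```text
t: 11.2
eef_pos: [0.6031, 0.2147, 0.1894]
orientation: [0.001, 0.994, 0.106, -0.0]
ft_force: [-1.2, -1.1, -0.1]
width: 0.0851
```

```bash
python3 snap.py w6
```

```text
11.2 [0.60308131 0.21470867 0.18943698] [ 5.30033845e-04  9.94375315e-01  1.05912271e-01 -2.06540098e-04] 0.08510727836369442 [-1.17401893 -1.14741916 -0.12820315]
```

View pics/w6.png

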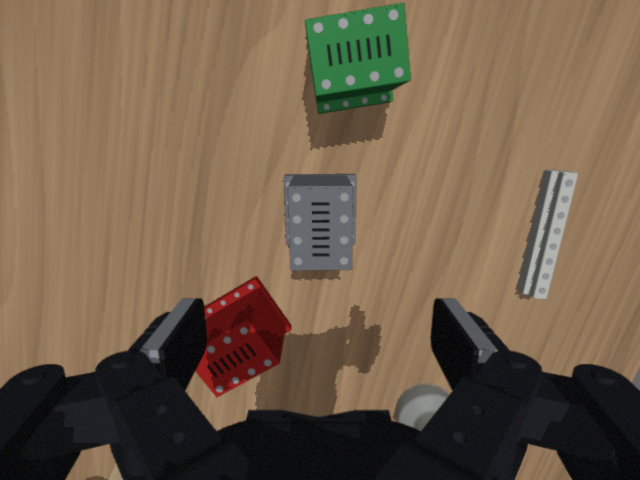

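Broad top corners are (290,186), (355,186), (353,270) and (291,270). The red look-alike at (240,335) is close to the left finger, so I'll check clearances.

Run:
```python
from h import *;import pickle
s,d=pickle.load(open('w6.pkl','rb'))
crop(d['color'],190,160,200,150,4,'pics/w6c.png');crop(d['color'],180,260,140,150,5,'pics/w6r.png')
c=ray(d,[(290,186),(355,186),(353,270),(291,270)],.072,s);print(c.round(4),c.mean(0))
for a,b in((0,1),(3,2),(3,0),(2,1)):
    v=c[b]-c[a];print(np.degrees(np.arctan2(v[1],v[0])).round(2),np.linalg.norm(v).round(4))
def tool(P):return ((P-np.array([.6034,.2165,.03]))@tgt(12.3)*1e3).round(1)
print('red top',tool(ray(d,[(251,320),(282,366),(216,395),(192,348)],.072,s)))
print('red foot',tool(ray(d,[(257,278),(290,326)],.01,s)))
print('green foot',tool(ray(d,[(320,110),(392,101)],.01,s)))
s5,d5=pickle.load(open('w5.pkl','rb'))
u=lambda x,y:((x+.5)/5-.5+240,(y+.5)/5-.5+260)
print('slim foot rear',[shinv(p) for p in ray(d5,[u(213,68),u(577,68)],.04,s5)],'top rear',[shinv(p) for p in ray(d5,[u(232,238),u(560,238)],.096,s5)],'stop face top',[shinv(p) for p in ray(d5,[u(174,578),u(616,578)],.078,s5)])
```

```text
[[0.5779 0.2444 0.072 ]
 [0.6201 0.2535 0.072 ]
 [0.6327 0.1955 0.072 ]
 [0.5899 0.1863 0.072 ]] [0.60516549 0.21992477 0.072     ]
12.14 0.0431
12.15 0.0438
101.66 0.0594
102.29 0.0594
red top [[-49.9  65.8 -42. ]
 [-28.3 104.8 -42. ]
 [-80.8 131.  -42. ]
 [-95.7  89.2 -42. ]]
red foot [[-54.7  57.7  20. ]
 [-26.6 105.1  20. ]]
green foot [[  1.3 -83.5  20. ]
 [ 57.5 -90.1  20. ]]
slim foot rear [(np.float64(-29.1), np.float64(68.5), np.float64(40.0)), (np.float64(29.0), np.float64(68.4), np.float64(40.0))] top rear [(np.float64(-21.5), np.float64(66.3), np.float64(96.0)), (np.float64(21.6), np.float64(66.3), np.float64(96.0))] stop face top [(np.float64(-33.4), np.float64(1.4), np.float64(78.0)), (np.float64(33.1), np.float64(1.3), np.float64(78.0))]
```

View pics/w6c.png

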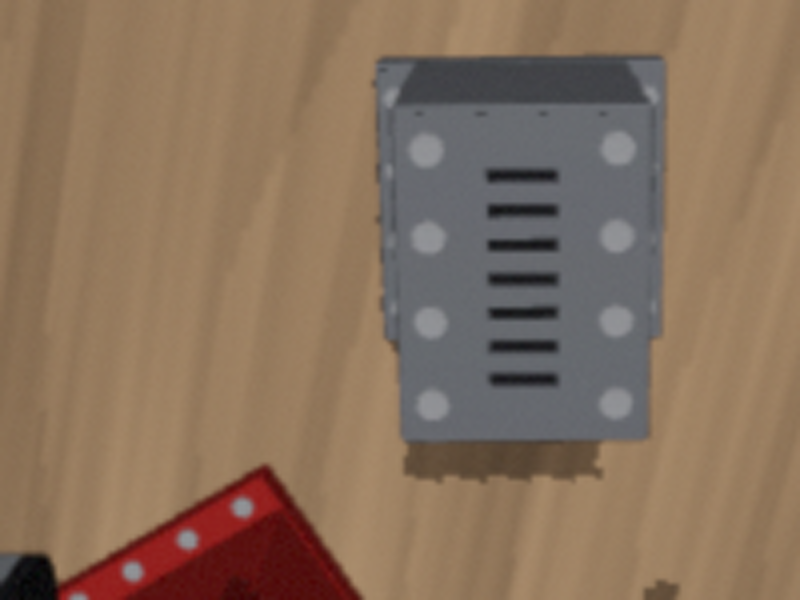

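View pics/w6r.png

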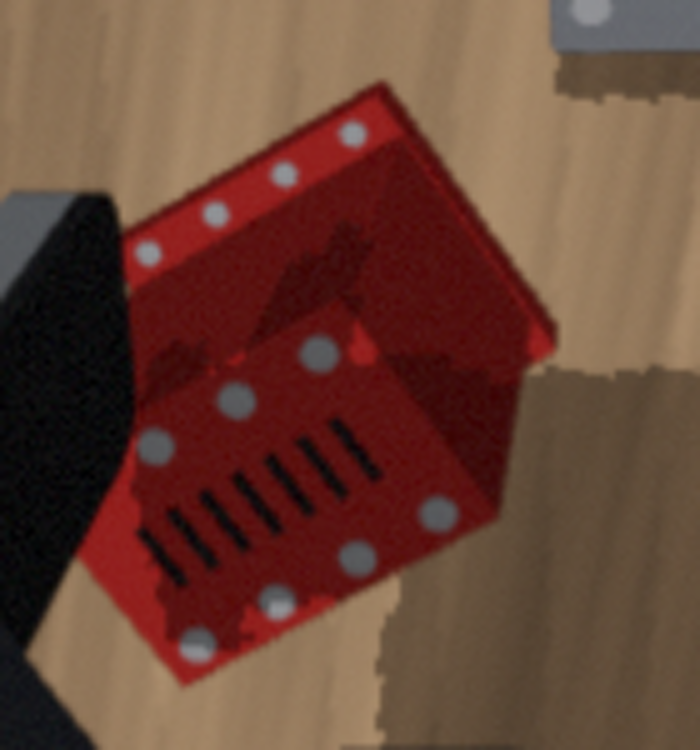

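The red module stays at least 58 mm from the jaw plane, so it is clear. The crop confirms the grey module with 7 slots is the broad one. Descending.

```bash
python3 -c "
from h import *;from bench import state
go(state(),[.6049,.219,.030],12.2)"
```

```text
turn [ 0.06  0.02 -0.07] shift [  2.7  -4.3 159.6]
```

Call:
{"name": "step_arm", "arguments": {
  "deltas": [
    [[0,0,0],[2.7,-4.3,15],1],
    [[0,0,0],[2.7,-4.3,45],1],
    [[0,0,0],[2.7,-4.3,85],1],
    [[0,0,0],[2.7,-4.3,120],1],
    [[0,0,0],[2.7,-4.3,147],1],
    [[0,0,0],[2.7,-4.3,157],1],
    [[0,0,0],[2.7,-4.3,159.5],1],
    [[0,0,0],[2.7,-4.3,159.5],1]
  ]
}}

```text
t: 12.25
eef_pos: [0.6055, 0.2211, 0.0308]
orientation: [-0.0, 0.994, 0.107, 0.001]
ft_force: [-0.3, 0.4, 1.0]
width: 0.0853
```

Call:
{"name": "step_arm", "arguments": {
  "deltas": [
    [[0,0,0],[0,0,0],0],
    [[0,0,0],[0,0,0],-0.3],
    [[0,0,0],[0,0,0],-1],
    [[0,0,0],[0,0,0],-1],
    [[0,0,0],[0,0,0],-1],
    [[0,0,0],[0,0,0],-1]
  ],
  "force": 70
}}

```text
t: 13.0
eef_pos: [0.6053, 0.2212, 0.0308]
orientation: [-0.0, 0.994, 0.107, 0.0]
ft_force: [-1.4, -0.2, 5.5]
width: 0.0437
```

```bash
python3 snap.py w7
```

```text
13.0 [0.60525541 0.22123293 0.03078477] [-1.93458248e-04  9.94284151e-01  1.06764926e-01  4.89906102e-04] 0.04369199863431886 [-1.36330287 -0.23771433  5.45631398]
```

View pics/w7.png

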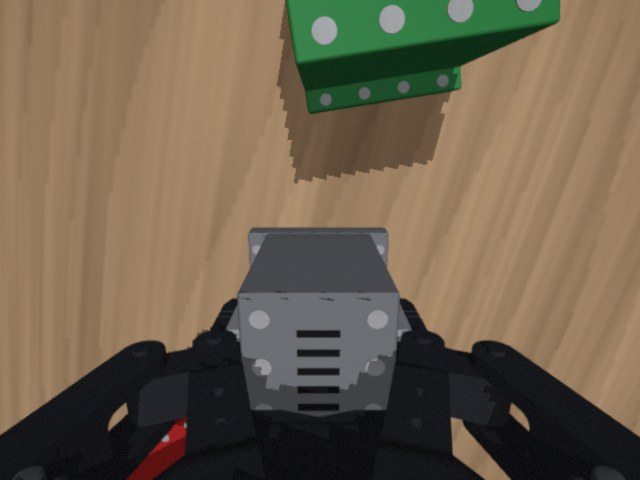

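The broad module is held at a width of 43.7 mm and looks square to the jaws. Its rear top edge runs from (240,293) to (397,293). Lifting it.

Call:
{"name": "step_arm", "arguments": {
  "deltas": [
    [[0,0,0],[0,0,-8],-1],
    [[0,0,0],[0,0,-35],-1],
    [[0,0,0],[0,0,-75],-1],
    [[0,0,0],[0,0,-115],-1],
    [[0,0,0],[0,0,-150],-1],
    [[0,0,0],[0,0,-165],-1],
    [[0,0,0],[0,0,-170],-1],
    [[0,0,0],[0,0,-170],-1]
  ]
}}

```text
t: 14.05
eef_pos: [0.6044, 0.2209, 0.1988]
orientation: [0.0, 0.994, 0.107, -0.001]
ft_force: [0.5, -0.1, -2.4]
width: 0.0435
```

Run:
```python
from h import *;import pickle
from bench import state
s,d=pickle.load(open('w7.pkl','rb'))
c=ray(d,[(240,293),(397,293)],.072,s)
print(((c-s['eef_pos'])@q(s['orientation']).as_matrix()*1000).round(1))
go(state(),sh(0,.115,.20),-14.6);print(state()['width'])
```

```text
[[-20.4 -28.6 -41.2]
 [ 21.5 -28.6 -41.2]]
turn [ 0.04  0.1  26.86] shift [-171.5  308.4   -0.8]
0.04351068187080594
```

Call:
{"name": "step_arm", "arguments": {
  "deltas": [
    [[0,0,2],[-6,10,0],-1],
    [[0,0,5],[-22,40,0],-1],
    [[0,0,9],[-48,87,0],-1],
    [[0,0,13],[-76,137,0],-1],
    [[0,0,17],[-104,187,0],-1],
    [[0,0,21],[-132,237,0],-1],
    [[0,0,25],[-156,280,0],-1],
    [[0,0,26.8],[-168,302,0],-1]
  ]
}}

```text
t: 15.05
eef_pos: [0.5025, -0.1136, 0.1995]
orientation: [0.001, 0.991, -0.13, -0.001]
ft_force: [0.1, -0.5, -2.8]
width: 0.0435
```

Call:
{"name": "step_arm", "arguments": {
  "deltas": [
    [[0,0,0],[0,5,0],-1],
    [[0,0,0],[0,5,0],-1],
    [[0,0,0],[0,5,0],-1]
  ]
}}

```text
t: 15.42
eef_pos: [0.5039, -0.1132, 0.1997]
orientation: [-0.0, 0.992, -0.126, -0.0]
ft_force: [0.3, 1.1, -2.5]
width: 0.0436
```

```bash
python3 snap.py w8
python3 - <<'E'
from h import *;import pickle
from bench import state
s=state();go(s,sh(0,.113,.075),-14.6);print(shinv(s['eef_pos']))
E
```

```text
15.425 [ 0.50387015 -0.11316656  0.19970217] [-3.29798551e-04  9.92083923e-01 -1.25576019e-01 -2.10071579e-04] 0.04356660041312781 [ 0.33765985  1.0761254  -2.5396003 ]
turn [-0.03  0.02  0.18] shift [ -0.6   6.1 124.7]
(np.float64(0.6), np.float64(119.0), np.float64(199.7))
```

View pics/w8.png

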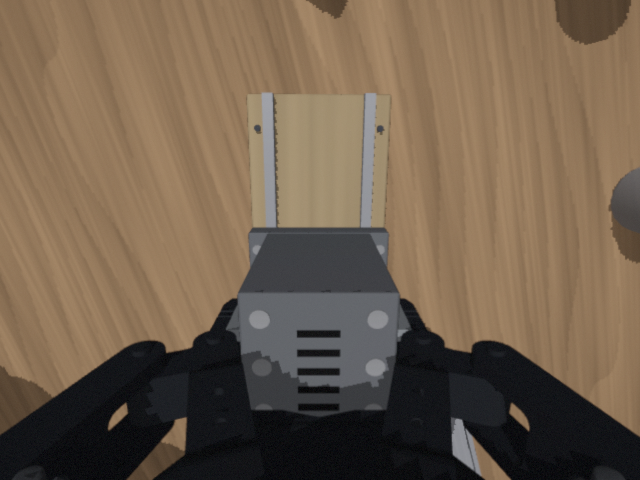

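The module is centred over the guides. Guide inner edges are at about columns 275 and 364, and the foot spans 249–388 but is nearer the camera. Lowering to just above the shelf.

Call:
{"name": "step_arm", "arguments": {
  "deltas": [
    [[0,0,0.1],[-0.5,6,12],-1],
    [[0,0,0.1],[-0.5,6,40],-1],
    [[0,0,0.1],[-0.5,6,75],-1],
    [[0,0,0.1],[-0.5,6,105],-1],
    [[0,0,0.1],[-0.5,6,120],-1],
    [[0,0,0.1],[-0.5,6,124.7],-1],
    [[0,0,0.1],[-0.5,6,124.7],-1]
  ]
}}

```text
t: 16.35
eef_pos: [0.5019, -0.1204, 0.0756]
orientation: [0.0, 0.992, -0.127, 0.0]
ft_force: [0.2, -0.6, -2.8]
width: 0.043
```

```bash
python3 snap.py w9; python3 snap.py s9 side
python3 - <<'E'
from h import *;import pickle
from bench import state
s=state();go(s,sh(0,.113,.0625),-14.6);print(shinv(s['eef_pos']))
s,d=pickle.load(open('s9.pkl','rb'));crop(d['color'],245,230,130,140,5,'pics/s9c.png')
E
```

```text
16.35 [ 0.50194638 -0.12042213  0.07561634] [ 6.44138568e-05  9.91843165e-01 -1.27463894e-01  2.96401322e-04] 0.04298706801168781 [ 0.15419014 -0.61725689 -2.81823327]
16.4 [ 0.50216339 -0.12045798  0.07598443] [ 6.47818927e-05  9.91845514e-01 -1.27444336e-01  6.43380312e-04] 0.04341678217173759 [-0.23679587  1.18825486 -1.5879223 ]
turn [-0.   -0.1  -0.05] shift [-0.9 -1.5 13.6]
(np.float64(0.8), np.float64(111.5), np.float64(76.1))
```

View pics/w9.png

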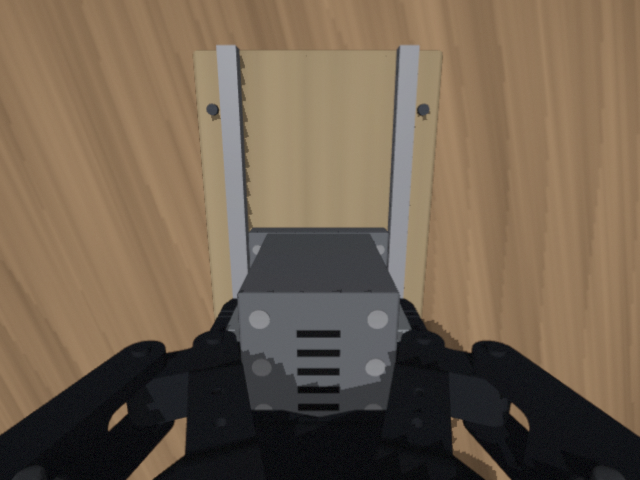

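View pics/s9c.png

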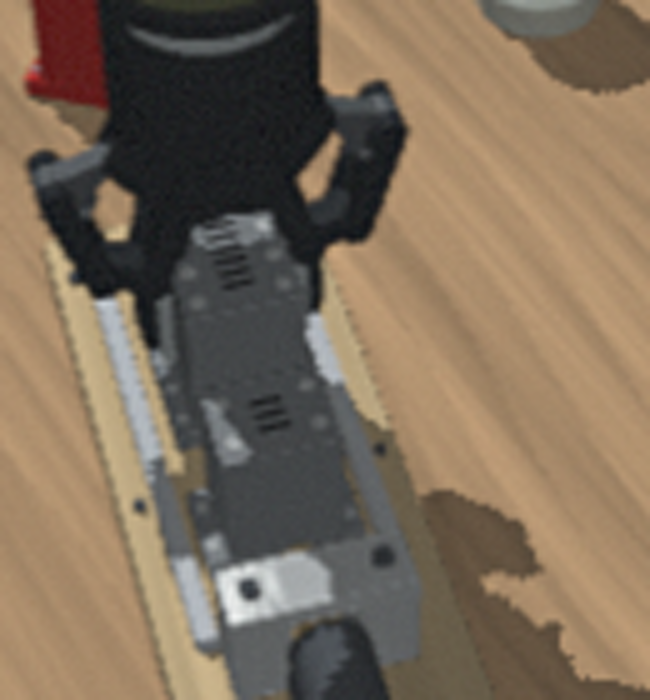

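The broad foot lies between the guides, and the slim module stands in front of it with a clear gap. Lowering to contact.

Call:
{"name": "step_arm", "arguments": {
  "deltas": [
    [[0,0,0],[-0.6,-1,6],-1],
    [[0,0,0],[-0.6,-1,11],-1],
    [[0,0,0],[-0.6,-1,13],-1],
    [[0,0,0],[-0.6,-1,13.8],-1],
    [[0,0,0],[-0.6,-1,14.3],-1],
    [[0,0,0],[-0.6,-1,14.3],-1]
  ]
}}

```text
t: 17.2
eef_pos: [0.5013, -0.1192, 0.061]
orientation: [0.0, 0.992, -0.127, 0.0]
ft_force: [-0.5, 0.3, -2.4]
width: 0.0432
```

Call:
{"name": "step_arm", "arguments": {
  "deltas": [
    [[0,0,0],[0,0,0.4],-1],
    [[0,0,0],[0,0,0.8],-1],
    [[0,0,0],[0,0,0.8],-1]
  ]
}}

```text
t: 17.58
eef_pos: [0.5013, -0.1192, 0.0607]
orientation: [-0.0, 0.992, -0.127, 0.0]
ft_force: [-2.1, 1.2, 5.8]
width: 0.0432
```

Contact with the shelf is confirmed. Easing by 0.4 mm, then starting a slow push along tool +y.

Call:
{"name": "step_arm", "arguments": {
  "deltas": [
    [[0,0,0],[0,1,-0.4],-1],
    [[0,0,0],[0,4,-0.4],-1],
    [[0,0,0],[0,7,-0.4],-1],
    [[0,0,0],[0,10,-0.4],-1],
    [[0,0,0],[0,13,-0.4],-1],
    [[0,0,0],[0,16,-0.4],-1],
    [[0,0,0],[0,18,-0.4],-1],
    [[0,0,0],[0,18,-0.4],-1]
  ],
  "force": 80
}}

```text
t: 18.58
eef_pos: [0.4969, -0.1367, 0.0607]
orientation: [-0.0, 0.992, -0.127, 0.0]
ft_force: [1.2, 3.4, 5.7]
width: 0.0433
```

Run:
```python
from h import *
from bench import state
s=state();print(shinv(s['eef_pos']),s['ft_force'],s['moment']);go(s,sh(0,.0674,.0608),-14.6)
```

```text
(np.float64(-0.2), np.float64(94.5), np.float64(60.7)) [1.19503872 3.38251784 5.72142198] [ 0.68398656 -0.17832876  0.01936445]
turn [-0.   -0.02 -0.04] shift [ 0.3 27.1 -0.1]
```

Call:
{"name": "step_arm", "arguments": {
  "deltas": [
    [[0,0,0],[0,2,0],-1],
    [[0,0,0],[0,5,0],-1],
    [[0,0,0],[0,8,0],-1],
    [[0,0,0],[0,11,0],-1],
    [[0,0,0],[0,14,0],-1],
    [[0,0,0],[0,16,0],-1],
    [[0,0,0],[0,17,0],-1],
    [[0,0,0],[0,17,0],-1]
  ]
}}

```text
t: 19.58
eef_pos: [0.4929, -0.1515, 0.0608]
orientation: [-0.001, 0.992, -0.127, 0.0]
ft_force: [1.9, 7.6, 7.3]
width: 0.0427
```

```bash
python3 snap.py w10
python3 - <<'E'
from h import *
from bench import state
s=state();print(shinv(s['eef_pos']),s['ft_force'],s['moment']);go(s,sh(0,.0674,.0608),-14.6)
E
```

```text
19.575 [ 0.49294482 -0.15147985  0.06076572] [-8.85579025e-04  9.91945453e-01 -1.26662558e-01  1.72755721e-04] 0.04270967535002007 [1.8737522  7.61119633 7.29367544]
(np.float64(-0.4), np.float64(79.2), np.float64(60.8)) [1.41544701 8.79897473 6.58047712] [ 1.57665297 -0.44671128 -0.00199623]
turn [-0.1  -0.01  0.04] shift [ 0.3 11.8 -0. ]
```

View pics/w10.png

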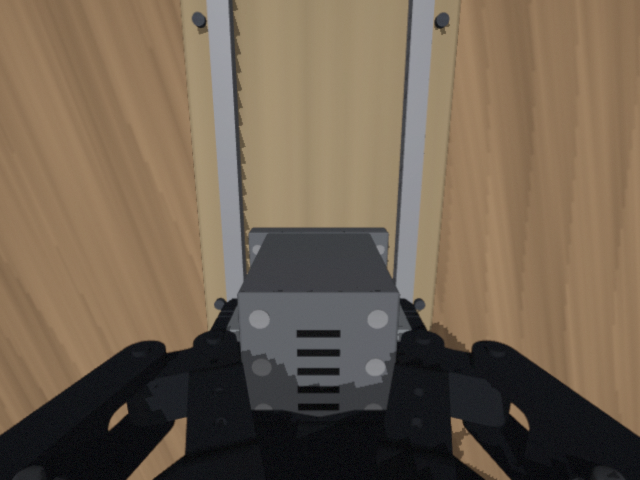

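The force along y has risen to about 8 N, so the plunger is engaged and the row is straight. The last stretch goes slower.

Call:
{"name": "step_arm", "arguments": {
  "deltas": [
    [[0,0,0],[0,1.5,0],-1],
    [[0,0,0],[0,3,0],-1],
    [[0,0,0],[0,4.5,0],-1],
    [[0,0,0],[0,6,0],-1],
    [[0,0,0],[0,7.5,0],-1],
    [[0,0,0],[0,8.5,0],-1],
    [[0,0,0],[0,9,0],-1],
    [[0,0,0],[0,9,0],-1]
  ],
  "force": 100
}}

```text
t: 20.62
eef_pos: [0.4909, -0.1588, 0.0608]
orientation: [-0.002, 0.992, -0.126, 0.0]
ft_force: [1.7, 12.6, 8.9]
width: 0.0431
```

Call:
{"name": "step_arm", "arguments": {
  "deltas": [
    [[0,0,0],[0,0.6,0],-1],
    [[0,0,0],[0,1.2,0],-1],
    [[0,0,0],[0,1.2,0],-1]
  ]
}}

```text
t: 21.0
eef_pos: [0.4907, -0.1598, 0.0609]
orientation: [-0.002, 0.992, -0.126, 0.0]
ft_force: [2.4, 12.7, 7.5]
width: 0.0432
```

Call:
{"name": "step_arm", "arguments": {
  "deltas": [
    [[0,0,0],[0,0.7,0],-1],
    [[0,0,0],[0,1.4,0],-1],
    [[0,0,0],[0,2,0],-1],
    [[0,0,0],[0,2,0],-1]
  ]
}}

```text
t: 21.5
eef_pos: [0.4902, -0.1614, 0.0609]
orientation: [-0.002, 0.992, -0.126, 0.0]
ft_force: [2.6, 13.9, 9.2]
width: 0.0431
```

Call:
{"name": "step_arm", "arguments": {
  "deltas": [
    [[0,0,0],[0,0.7,0],-1],
    [[0,0,0],[0,1.4,0],-1],
    [[0,0,0],[0,1.4,0],-1]
  ]
}}

```text
t: 21.88
eef_pos: [0.49, -0.1622, 0.0609]
orientation: [-0.002, 0.992, -0.126, 0.0]
ft_force: [2.5, 15.2, 9.6]
width: 0.0431
```

Run:
```python
from h import *
from bench import state
s=state();print(shinv(s['eef_pos']),s['ft_force'],s['moment']);go(s,sh(0,.0674,.0608),-14.6)
```

```text
(np.float64(-0.4), np.float64(68.1), np.float64(60.9)) [ 2.47982885 15.17315482  9.6274044 ] [ 2.88151962 -0.6059617  -0.07411048]
turn [-0.26  0.02  0.16] shift [0.4 0.7 0.1]
```

Call:
{"name": "step_arm", "arguments": {
  "deltas": [
    [[0,0,0],[0,0.5,0],-1],
    [[0,0,0],[0,1,0],-1],
    [[0,0,0],[0,1,0],-1]
  ]
}}

```text
t: 22.25
eef_pos: [0.49, -0.1622, 0.0609]
orientation: [-0.003, 0.992, -0.125, 0.0]
ft_force: [3.8, 18.0, 9.5]
width: 0.0433
```

Call:
{"name": "step_arm", "arguments": {
  "deltas": [
    [[0,0,0],[0,0.5,0],-1],
    [[0,0,0],[0,1,0],-1],
    [[0,0,0],[0,1,0],-1]
  ]
}}

```text
t: 22.62
eef_pos: [0.49, -0.1622, 0.0609]
orientation: [-0.003, 0.992, -0.125, 0.0]
ft_force: [3.8, 21.7, 10.5]
width: 0.0429
```

The TCP has stopped at y = 68.1 mm while the force climbs 15 → 18 → 21.7 N, so the row is on the hard stop. Checking with pictures.

```bash
python3 snap.py s11 side; python3 snap.py t11 top
python3 - <<'E'
from h import *;import pickle
s,d=pickle.load(open('s11.pkl','rb'));crop(d['color'],260,270,100,115,6,'pics/s11c.png')
s,d=pickle.load(open('t11.pkl','rb'))
from bench import state
s=state();print(shinv(s['eef_pos']),s['ft_force'],s['qd'].round(4))
E
```

```text
22.625 [ 0.49002838 -0.1621529   0.06089287] [-3.35134489e-03  9.92139568e-01 -1.25091301e-01  1.12542111e-04] 0.042878430090405144 [ 3.77433172 21.71638435 10.48109521]
22.675 [ 0.48998767 -0.16215282  0.06087874] [-3.35424148e-03  9.92138120e-01 -1.25102738e-01  7.48260133e-05] 0.0432564038577355 [ 3.98542089 21.29728902 10.87968696]
(np.float64(-0.5), np.float64(68.1), np.float64(60.9)) [ 2.80704013 20.77138386 10.66613232] [ 0.0018 -0.0013  0.0005  0.001  -0.0006  0.0002 -0.0027]
```

View pics/s11c.png

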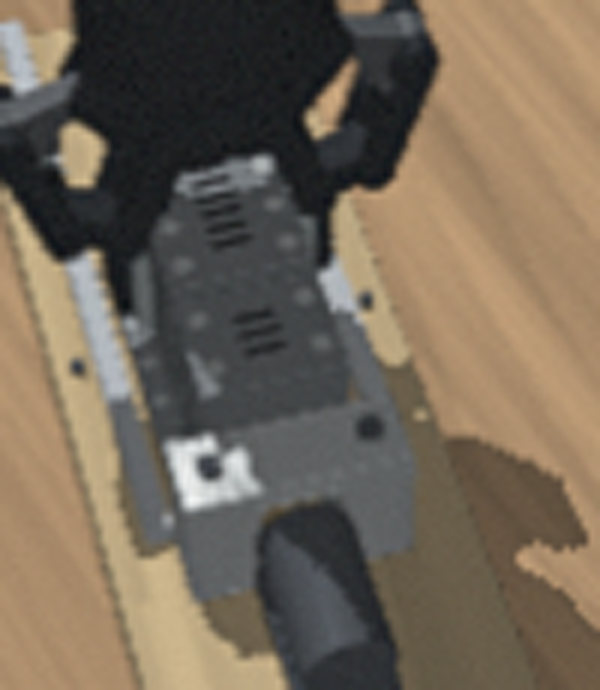

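View pics/t11.png

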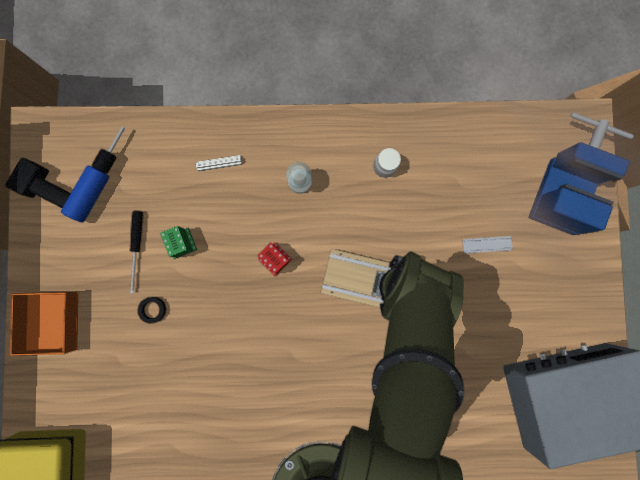

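The side crop shows the two modules touching in one row and the slim module's face against the stop with no visible gap (stop edge about (165,440) to (410,400)). The top view shows the bystanders unmoved. I'll press slightly harder, hold, and check that it stays still.

Call:
{"name": "step_arm", "arguments": {
  "deltas": [
    [[0,0,0],[0,0.5,0],-1],
    [[0,0,0],[0,0.8,0],-1],
    [[0,0,0],[0,0.8,0],-1],
    [[0,0,0],[0,0.8,0],-1],
    [[0,0,0],[0,0.8,0],-1]
  ]
}}

```text
t: 23.35
eef_pos: [0.49, -0.1622, 0.0609]
orientation: [-0.004, 0.992, -0.125, 0.0]
ft_force: [3.6, 22.9, 10.8]
width: 0.0429
```

Run:
```python
from h import *
from bench import state,bot
s=state();print(shinv(s['eef_pos']),s['ft_force'],s['width'],s['t'])
f=s['ft_force']
if np.linalg.norm(f)<40 and abs(shinv(s['eef_pos'])[1]-68)<1: print(bot.hand_in())
```

```text
(np.float64(-0.5), np.float64(68.1), np.float64(60.9)) [ 3.5695767  22.91081692 10.80852582] 0.042896444582298444 23.35
the job is handed in; nothing more can be done
None
```

I stood the slim module between the guides in front of the plunger and let go of it. I then stood the broad module right behind it and, still holding it, slowly pushed the row in. The job was handed in at 23.4 s with the row still pressed.

- **At the stop:** the tool stopped moving at y = 68.1 mm in the shelf frame while the push rose from 15 to 23 N. That is more than the roughly 14 N that spring and friction account for. Expected was 67.4 mm, so it agrees within the calibration.
- **Grip and row:** the gripper still held the broad module at a width of 43 mm. The side view showed the two modules touching and no visible gap at the stop.
- **Bystanders:** in the last top view they looked unmoved.
- **Not fully confirmed:** I could not see the plunger at the end, so its being fully pressed in rests on the stall and the force rise. The tool tilted by about 0.4° under the push, and the broad module was pressing down on the shelf with about 11 N. The wrist camera and the fixed cameras disagreed by 1–4 mm along y.

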